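# Roll a grooved rail blank groove-up into a routing jig

### The arm

A 6-joint arm with a two-finger parallel gripper is mounted at the origin on a cart in front of the work surface, level with it; the furniture and walls round the work are solid. World frame = base frame: x ahead of the robot, y to its left, z up, the work surface at z = 0. Lengths are in m, angles in rad, forces in N, time in s.
With the tool pointing down it reaches from about 0.325 to 0.9 m from the base axis. Payload 6.1 kg.
Tool frame: the origin (TCP) lies midway between the tips of the shut fingers; the grasp point (between the pads) lies 19 mm behind it; z points along the fingers, y is the line along which they close (so a half turn about z gives the same grasp; the last joint's range is limited). The gripper opens to 87 mm and grips with 3 to 60 N. Pads are 19 mm wide; open, the fingers measure 117 mm over their backs; the gripper's body (75 mm by 190 mm) begins 51 mm behind the grasp point.
Start: joints at [-1.299, 0.22, 1.526, -0, 1.395, -0.126], TCP at [0.242, -0.576, 0.223] pointing down, gripper open.
Joint ranges: [-2.98, 2.98], [-0.91, 2.08], [0.09, 2.57], [-1.24, 4.39], [0.2, 2.65], [-2.68, 2.68]. Speed limits (rad/s): [2.57, 2.57, 3.01, 3.14, 3.14, 3.14].

### API

Orientations are given as a unit quaternion [w, x, y, z].
In Python, from station import status, eyes, order gives the robot as it stands.
- The arm moves only by the tool arm_command, never from a script. Its arguments are lists of equal length, an entry for each row: "linear": the shift along the tool's x, y, z in mm, a list of three; "dr": the turn, a rotation vector about the tool's x, y, z in rad, a list of three; "grip": the closure, from 0 (fully open) to 1 (shut). A call has 1 to 5 rows; each row is the pose to reach, as a shift and turn from the pose commanded when the call began, along the tool's axes at that moment; what a row does not reach only later rows make up. A row lasts 1/10 s, in which the tool goes at most 50 mm and 8.59 degrees, less where a joint would pass 70% of its speed; a pose out of reach is approached as far as the arm can. A call with a gripper value outside its range is refused whole. The fingers move at their own pace and stop on an object; "squeeze" is the grip in N (left out, the last holds). Time passes only in rows, so rows that repeat a pose let the fingers close. It gives the time, the measured TCP pose, the force, the opening and the grip force at its end, in the units of the state.
- status.observe(): the state, without advancing time (a new reading comes with each control period).
- eyes.grab_frame(name): name is "side" or "top" or "wrist"; returns (picture, depth): 384x512x3 uint8, blue, green, red; 384x512 float32, m along the optical axis (not along the pixel's ray), 0 where there is no reading.
- eyes.get_calibration(name): a dict with "K" (3x3 intrinsics, pixels), "dist" ([k1, k2, p1, p2, k3] as OpenCV has them; the pictures are not rectified), "R" (3x3) and "t" (3): a world point X has camera coordinates R X + t. Camera axes: x right, y down, z forward; pixel columns grow to the right and rows downward; lengths in m; the calibration is good to about 2 mm. A picture is of the moment at which its call begins: read the wrist's pose just before it. get_calibration takes no time and is no camera call; for the wrist camera it gives the pose at the moment of the call.
- order.job_done(): hands the job in; it is judged then, once.
The state is a dict: "time_s": time; "joint_positions": joint angles; "joint_velocities": joint speeds; "effort": joint torques, N m; "ee_pos": TCP position; "tool_rot": TCP orientation; "wrist_force": force on the tool from outside, world axes, zero at the start; "torque": the same for the moment, N m; "width": finger opening in m; "grip_force": force on a finger pad.
Only numpy, scipy, OpenCV 4.12 (cv2) and the standard library are available. Lean on these libraries where they do the work, as an engineer would, in place of code of your own. Each camera call takes 0.05 s, during which the arm holds its last target. There are 200 camera calls.

### The job

The thick wooden rail blank on the mat of the routing jig lies with its grooved face underneath. Without picking it up, roll it over its long edges on the mat, letting it rest on its side after the first quarter turn, until the groove is on top, and push it fully home: flat on the mat, flush against the back fence under the slotted guide plate and roughly centred along it. Leave the tape measure, the cork sanding block and the short offcut where they are, and let go of everything.

Things in the scene. Friction and masses are not known exactly. Their poses are not given: they have to be found in the camera images.
- blank_centre (a point): Centre of the rail blank: loose dark hardwood block, 60 x 140 x 60 mm, square in section, 0.28 to 0.5 kg. Own y axis: its 140 mm length; x and z cross its 60 mm faces; z points up at the start. It starts on the jig's mat, length within 0.15 rad of parallel to the fence, centre 145 to 180 mm in front of home; a quarter turn away from the robot moves it 60 mm nearer to the fence.
- groove (a point): Middle of the blank's only grooved face (its -z face, underneath at the start), 30 mm from the centre. The groove is 16 mm wide, 12 mm deep, along the whole length, and shows as a notch in both ends. Friction on the mat is 0.64 to 0.96: the blank tips over its far lower edge without a stop when pushed near the top of the near face, forward and upward; past 45 degrees it falls over itself.
- home (a point): Where the blank's centre must finally lie, fixed on the jig: 30 mm in front of the fence face, 30 mm above the mat, half-way along the fence. x points level from the robot's side into the fence, y left along the fence, z up. The jig is screwed down. The upright plywood fence is 240 mm wide and 125 mm high above the mat.
- plate_edge (a point): Middle of the lower front edge of the aluminium guide plate, which sits on top of the fence and overhangs towards the robot: level, 8 mm thick, 240 mm wide, underside 125 mm above the mat, this edge 85 mm in front of the fence face. It has a 22 x 150 mm slot straight above home. Below it the jig is open at front and ends, so a tool must lean back towards the robot to reach in under it.
- mat_front (a point): Middle of the front edge of the black rubber non-slip mat, on its top, 12 mm above the worktop. The mat lies on the 9.5 mm plywood base board, is 228 mm wide and runs level from here back to the fence, 245 mm away; the board extends 20 mm further to the front and is 240 mm wide. Axes as home.
- tape_measure: Bystander: steel tape in a case, 36 x 78 x 63 mm, loose on the worktop left of the jig; origin at the centre of its underside.
- sanding_block: Bystander: cork sanding block, 62 x 113 x 31 mm, loose on the worktop right of the jig; origin at the centre of its underside.
- offcut_3: Bystander: short hardwood offcut, 40 x 130 x 30 mm, loose on the worktop left of the jig, nearer the robot; origin at the centre of its underside.

How it is judged:
On the way:
1. the blank rests on its side after a quarter turn, the groove facing sideways (angle between blank_centre's own z axis and vertical between 1.42 and 1.72 rad and z of blank_centre in the frame of home below 0.006 m), for 0.2 s.
At the end, for the whole second after the job is handed in: The blank lies at rest flat on the jig's mat, groove on top (within 0.1 rad), its back face against the fence within 6 mm and parallel to it within 0.06 rad, its middle within 50 mm of the middle of the fence (angle between blank_centre's own z axis and vertical above 3.04 rad and x of blank_centre in the frame of home between -0.006 and 0.006 m and y of blank_centre in the frame of home between -0.05 and 0.05 m and z of blank_centre in the frame of home between -0.005 and 0.005 m and angle between the y axis of blank_centre and the y axis of home, either way round below 0.06 rad and linear speed of blank below 0.02 m/s); the robot touches nothing.
It fails at once if the blank is picked up: its centre rises more than 45 mm above where it lies flat (rolling lifts it 13 mm) (z of blank_centre in the frame of home above 0.045 m).
It fails at once if a bystander is moved by more than 30 mm (distance of any of tape_measure, sanding_block, offcut_3 from where it was at the start of the episode above 0.03 m).
It also fails if it takes over 56 s, if anything falls off the work surface, if the arm or the gripper's body presses on something with over 40 N, if the wrist force passes 120 N, or if a joint passes its speed limit or range.

## Working session

There is one attempt and no reset: what is moved stays moved. The work goes in short steps, Python scripts to look and compute and a tool call to move; the robot and the scene stay as the last step left them, time stands still between calls to the robot, and variables do not carry over. Pictures are saved under pics/ and viewed, at most 10 in all, crops included, and the job is handed in when it is done.

Besides the shell and the picture viewer there is one more tool, called after ">>>" as name(argument=value, ...) on one line, values as JSON. arm_command: Moves the arm, as the interface text tells. Its arguments: {"type":"object","properties":{"linear":{"type":"array"},"dr":{"type":"array"},"grip":{"type":"array"},"squeeze":{"type":"number"}},"required":["linear","dr","grip"]}

```bash
mkdir -p pics; ls; python3 - <<'E'
from station import status, eyes
import cv2,numpy as np
s=status.observe();print(s['ee_pos'],s['tool_rot'],s['time_s'])
for n in ['side','top']:
    im,d=eyes.grab_frame(n);cv2.imwrite(f'pics/{n}0.png',im);np.save(f'pics/{n}0.npy',d)
    c=eyes.get_calibration(n);print(n,c)
E
```

```text
pics
[ 0.24198502 -0.57558048  0.22143809] [-9.72030649e-04  9.80279122e-01  1.97615523e-01 -5.78901535e-05] 0.0
side {'K': array([[375.23193463,   0.        , 254.89276997],
       [  0.        , 375.23193463, 189.42385528],
       [  0.        ,   0.        ,   1.        ]]), 'dist': array([-0.0771177,  0.       ,  0.       ,  0.       ,  0.       ]), 'R': array([[ 0.98202262, -0.1878206 , -0.01884149],
       [-0.11983814, -0.54321261, -0.83099872],
       [ 0.14584374,  0.81831747, -0.55595515]]), 't': array([-0.58569289,  0.20919876,  0.82731346])}
top {'K': array([[397.03166485,   0.        , 257.1449377 ],
       [  0.        , 397.03166485, 185.64734687],
       [  0.        ,   0.        ,   1.        ]]), 'dist': array([-0.07063184,  0.        ,  0.        ,  0.        ,  0.        ]), 'R': array([[-9.03671638e-04, -9.99427158e-01, -3.38310397e-02],
       [-9.92398392e-01,  5.05965758e-03, -1.22962728e-01],
       [ 1.23063463e-01,  3.34627514e-02, -9.91834476e-01]]), 't': array([0.07003742, 0.61674079, 1.05208955])}
```

View pics/side0.png

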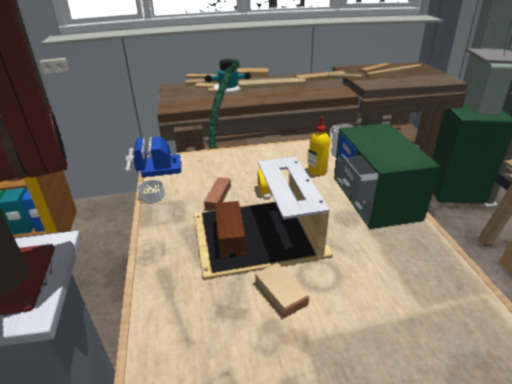

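View pics/top0.png

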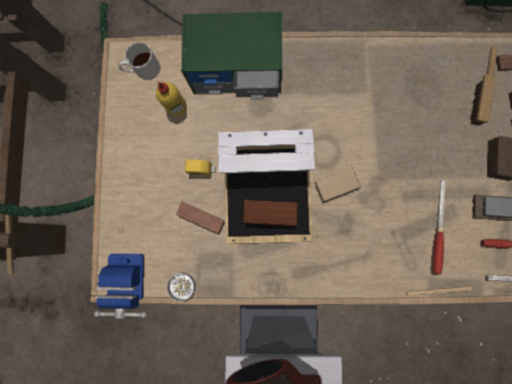

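The side and top views show the jig almost square to the robot. In the top view the blank is at about (270,213), the plate spans (219..314, 130..172) and the mat front is at row ~236. The cork block is on the right at (338,184), the tape on the left at (198,167) and the offcut on the left at (200,217).

```bash
cat > h.py <<'E'
import cv2,numpy as np
from station import status, eyes
def plane(c,uv,z):
    p=cv2.undistortPoints(np.array(uv,float).reshape(-1,1,2),c['K'],np.array(c['dist'])).reshape(-1,2)
    d=np.c_[p,np.ones(len(p))]@c['R']; o=-c['R'].T@c['t']
    return o+d*((z-o[2])/d[:,2])[:,None]
def rectof(c,m,z,roi=None):
    m=m.astype(np.uint8)*255
    if roi: k=np.zeros_like(m);k[roi[1]:roi[3],roi[0]:roi[2]]=1;m=m*k
    m=cv2.morphologyEx(m,cv2.MORPH_OPEN,np.ones((3,3)))
    cs,_=cv2.findContours(m,cv2.RETR_EXTERNAL,cv2.CHAIN_APPROX_NONE)
    k=max(cs,key=cv2.contourArea); P=plane(c,k.reshape(-1,2),z)[:,:2]
    r=cv2.minAreaRect((P*1000).astype(np.float32))
    return k,r,cv2.boxPoints(r)
E
python3 - <<'E'
from h import *
np.set_printoptions(suppress=True,precision=1)
im=cv2.imread('pics/top0.png');d=np.load('pics/top0.npy');c=eyes.get_calibration('top')
b,g,r=[im[...,i].astype(int) for i in range(3)]
K,D=c['K'],c['dist']
v,u=np.mgrid[:384,:512]
p=cv2.undistortPoints(np.stack([u,v],-1).reshape(-1,1,2).astype(float),K,np.array(D)).reshape(384,512,2)
X=(np.dstack([p,np.ones((384,512))])*d[...,None]-c['t'])@c['R']; z=X[...,2]
roi=np.zeros((384,512),bool);roi[120:250,170:370]=1
for n,m,h in [('blank top',(r-b>30)&(abs(z-.072)<.012)&(u>225)&(u<315)&(v>190)&roi,.072),('plate',(abs(z-.145)<.015)&roi&(v<180),.145),('mat',(r<50)&roi,.012),
  ('board+',(z<.03)&(r>150)&(g>120)&roi&(v>230),.0095)]:
    try:
        k,R,bx=rectof(c,m,h);print(n,R,bx.tolist(),cv2.boundingRect(k), np.median(z[m]))
    except Exception as e: print(n,e)
m=(abs(z-.145)<.015)&roi&(v<180)
print('plate pts depth',X[m][:,:2].min(0)*1e3,X[m][:,:2].max(0)*1e3)
# bystanders by height
for n,box in [('tape',(180,150,217,180)),('off',(170,195,228,240)),('cork',(314,160,365,205))]:
    q=np.zeros_like(roi);q[box[1]:box[3],box[0]:box[2]]=1
    h=X[q&(z>.015)&(z<.09)]; print(n,h.min(0)*1e3,h.max(0)*1e3,np.median(h,0)*1e3)
E
```

```text
blank top ((542.2001953125, 32.804847717285156), (138.7973175048828, 59.543174743652344), 86.96858215332031) [[508.80023193359375, -34.92226791381836], [568.2600708007812, -38.07112121582031], [575.6001586914062, 100.53196716308594], [516.1403198242188, 103.68081665039062]] (244, 200, 53, 25) 0.07186477988448921
plate ((692.9847412109375, 42.82080078125), (104.00316619873047, 240.04150390625), 1.5690674781799316) [[637.71630859375, 161.3726348876953], [644.2890625, -78.57884979248047], [748.253173828125, -75.73103332519531], [741.680419921875, 164.220458984375]] (218, 129, 97, 44) 0.1448892115806162
mat ((571.430419921875, 40.13468933105469), (175.6932830810547, 225.9056396484375), 1.5157103538513184) [[480.62677001953125, 150.72434997558594], [486.60223388671875, -75.10224914550781], [662.2340698242188, -70.45497131347656], [656.2586059570312, 155.3716278076172]] (227, 171, 82, 65) 0.011920164847220235
board+ ((468.17364501953125, -55.106292724609375), (372.5145263671875, 49.67414855957031), 89.7787857055664) [[442.6176452636719, -241.26626586914062], [492.2914123535156, -241.45806884765625], [493.7296447753906, 131.05368041992188], [444.0558776855469, 131.2454833984375]] (235, 231, 135, 19) -0.0008677890364757597
plate pts depth [638.7 -77.7] [748.  164.2]
tape [654.  199.2  16.3] [689.9 267.   66.7] [669.3 231.4  58.8]
off [490.4 160.8  16.8] [576.3 295.2  35.5] [531.6 227.   29.6]
cork [ 577.3 -216.2   16.1] [669.2 -94.8  37. ] [ 622.  -154.6   30.7]
```

```bash
cat >> h.py <<'E'
from scipy.spatial.transform import Rotation as Ro
np.set_printoptions(suppress=True,precision=3)
def cur():
    s=status.observe();q=s['tool_rot'];return s,np.array(s['ee_pos']),Ro.from_quat([q[1],q[2],q[3],q[0]])
def target(psi,lean):
    return Ro.from_euler('z',psi)*Ro.from_matrix(np.diag([1.,-1,-1]))*Ro.from_euler('y',lean)
def to(pts,psi,lean,R0=None,p0=None):
    s,p,R=cur(); T=target(psi,lean)
    for q in np.atleast_2d(pts):
        print((R.inv().apply(np.array(q)-p)*1e3).round(0).tolist(),(R.inv()*T).as_rotvec().round(3).tolist())
    print(s['time_s'],s['ee_pos'],s['wrist_force'])
E
python3 - <<'E'
from h import *
to([[.38,.04,.24]],-.053,.9)
E
```

```text
[366.0, -514.0, -17.0] [-0.204, 0.884, 0.419]
0.1 [ 0.242 -0.576  0.222] [ 0.523 -0.236 -0.271]
```

>>> arm_command(linear=[[36, -51, -2], [72, -102, -4], [108, -153, -6], [144, -204, -8], [180, -255, -10]], dr=[[-0.02, 0.08, 0.04], [-0.04, 0.16, 0.08], [-0.06, 0.24, 0.12], [-0.08, 0.32, 0.16], [-0.1, 0.4, 0.2]], grip=[0, 0, 0, 0, 0])

```text
time_s: 0.6
ee_pos: [0.2963, -0.3304, 0.2302]
tool_rot: [0.009, 0.974, 0.094, 0.206]
wrist_force: [0.4, 1.0, 1.6]
width: 0.087
grip_force: 0.0
```

```bash
python3 - <<'E'
from h import *
to([[.38,.04,.24]],-.053,.9)
E
```

```text
[149.0, -348.0, 32.0] [-0.099, 0.48, 0.222]
0.6 [ 0.296 -0.33   0.23 ] [0.431 0.996 1.565]
```

>>> arm_command(linear=[[18, -44, 4], [37, -88, 8], [56, -131, 12], [75, -175, 16], [93, -218, 20]], dr=[[-0.02, 0.1, 0.04], [-0.04, 0.2, 0.09], [-0.06, 0.29, 0.13], [-0.08, 0.38, 0.18], [-0.1, 0.48, 0.22]], grip=[0, 0, 0, 0, 0])

```text
time_s: 1.1
ee_pos: [0.3858, -0.1921, 0.241]
tool_rot: [-0.009, 0.906, -0.014, 0.423]
wrist_force: [0.2, -0.3, -0.0]
width: 0.0869
grip_force: 0.0
```

```bash
python3 - <<'E'
from h import *
to([[.40,.04,.2],[.466,.036,.06]],-.053,.9)
E
```

```text
[-30.0, -231.0, 38.0] [-0.045, 0.027, 0.001]
[-95.0, -224.0, 179.0] [-0.045, 0.027, 0.001]
1.1 [ 0.386 -0.192  0.241] [ 0.186 -0.262 -0.033]
```

>>> arm_command(linear=[[-6, -46, 8], [-12, -92, 15], [-18, -138, 23], [-24, -185, 30], [-30, -231, 38]], dr=[[-0.045, 0.027, 0], [-0.045, 0.027, 0], [-0.045, 0.027, 0], [-0.045, 0.027, 0], [-0.045, 0.027, 0]], grip=[0, 0, 0, 0, 0])

```text
time_s: 1.6
ee_pos: [0.482, -0.0749, 0.2406]
tool_rot: [0.01, 0.907, -0.021, 0.421]
wrist_force: [0.2, -0.7, -1.9]
width: 0.0868
grip_force: 0.0
```

```bash
python3 - <<'E'
from h import *
to([[.40,.04,.2],[.466,.036,.057]],-.053,.9)
im,_=eyes.grab_frame('wrist');cv2.imwrite('pics/w1.png',im)
E
```

```text
[-87.0, -111.0, -41.0] [-0.005, 0.03, 0.003]
[-154.0, -110.0, 102.0] [-0.005, 0.03, 0.003]
1.6 [ 0.482 -0.075  0.241] [ 0.244 -0.696 -1.937]
```

View pics/w1.png

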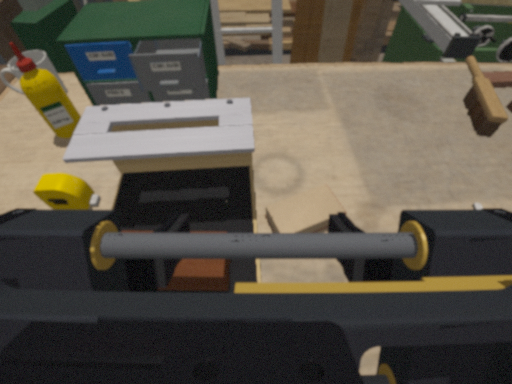

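The wrist view shows the jig ahead (plate at 70..255 × 100..165), with the blank partly hidden at (205,272) and both fingers clear.

>>> arm_command(linear=[[-20, -37, 0], [-40, -74, 0], [-60, -110, 0], [-80, -110, 5], [-110, -110, 30]], dr=[[-0.005, 0.03, 0.003], [-0.005, 0.03, 0.003], [-0.005, 0.03, 0.003], [-0.005, 0.03, 0.003], [-0.005, 0.03, 0.003]], grip=[0, 0, 0, 0, 0])

```text
time_s: 2.15
ee_pos: [0.48, 0.0438, 0.2366]
tool_rot: [0.012, 0.91, -0.022, 0.415]
wrist_force: [0.9, 0.3, 0.3]
width: 0.0871
grip_force: 0.0
```

```bash
python3 - <<'E'
from h import *
to([[.46,.037,.1],[.466,.036,.057]],-.053,.9);print(cur()[0]['joint_positions'])
E
```

```text
[-116.0, 7.0, 75.0] [0.001, 0.045, 0.004]
[-145.0, 8.0, 108.0] [0.001, 0.045, 0.004]
2.15 [0.48  0.044 0.237] [0.9   0.316 0.315]
[-0.095 -0.912  2.573  0.053  0.626  1.496]
```

```bash
python3 - <<'E'
from h import *
to([[.46,.037,.12],[.466,.036,.057]],-.053,.5)
E
```

```text
[-101.0, 7.0, 62.0] [0.002, -0.355, 0.004]
[-145.0, 8.0, 108.0] [0.002, -0.355, 0.004]
2.15 [0.48  0.044 0.237] [0.9   0.316 0.315]
```

>>> arm_command(linear=[[0, 2, 0], [-15, 4, 10], [-40, 6, 25], [-70, 7, 43], [-101, 7, 62]], dr=[[0, -0.12, 0], [0, -0.24, 0], [0, -0.355, 0], [0, -0.355, 0], [0, -0.355, 0]], grip=[0, 0, 0, 0, 0])

```text
time_s: 2.65
ee_pos: [0.4617, 0.0342, 0.12]
tool_rot: [0.008, 0.968, -0.027, 0.248]
wrist_force: [-0.2, 0.1, -0.8]
width: 0.0867
grip_force: 0.0
```

```bash
python3 - <<'E'
from h import *
to([[.466,.036,.057]],-.053,.5);print(cur()[0]['joint_positions'])
E
```

```text
[-27.0, -2.0, 57.0] [0.004, -0.002, -0.001]
2.65 [0.462 0.034 0.12 ] [-0.195  0.098 -0.84 ]
[-0.117 -0.507  2.455  0.041  0.692  1.485]
```

>>> arm_command(linear=[[-9, -1, 19], [-18, -2, 38], [-27, -2, 57], [-27, -2, 57]], dr=[[0, 0, 0], [0, 0, 0], [0, 0, 0], [0, 0, 0]], grip=[0, 0, 0, 0])

```text
time_s: 3.05
ee_pos: [0.4618, 0.0362, 0.0537]
tool_rot: [0.008, 0.969, -0.027, 0.244]
wrist_force: [-0.7, -0.1, -0.8]
width: 0.0871
grip_force: 0.0
```

```bash
cat >> h.py <<'E'
def arc(O,psi,lean,ths,s=50,back=0,sl=0.):
    # O: world xy of pivot line middle (m)
    f=np.array([np.cos(psi),np.sin(psi),0]); pts=[]
    for i,t in enumerate(ths):
        cx=-60*np.cos(t)+s*np.sin(t); cz=60*np.sin(t)+s*np.cos(t)+12
        fx=cx-9.5*np.cos(lean)+sl*i; fz=cz-9.5*np.sin(lean)
        pts.append(np.r_[O,0]+f*fx/1e3+[0,0,fz/1e3])
    to(pts,psi,lean)
E
python3 - <<'E'
from h import *
psi=-.053
O=np.array([.542,.033])+.03*np.array([np.cos(psi),np.sin(psi)])
arc(O,psi,.5,[-.15,0,.1,.2,.3,.4,.5,.6,.7,.8,.9,1.0])
print(cur()[0]['joint_positions'])
E
```

```text
[28.0, -1.0, 22.0] [0.004, 0.006, -0.002]
[39.0, -1.0, 17.0] [0.004, 0.006, -0.002]
[46.0, -1.0, 14.0] [0.004, 0.006, -0.002]
[54.0, -1.0, 12.0] [0.004, 0.006, -0.002]
[61.0, -1.0, 11.0] [0.004, 0.006, -0.002]
[69.0, -1.0, 11.0] [0.004, 0.006, -0.002]
[77.0, -1.0, 11.0] [0.004, 0.006, -0.002]
[85.0, -1.0, 13.0] [0.004, 0.006, -0.002]
[92.0, -1.0, 15.0] [0.004, 0.006, -0.002]
[99.0, -1.0, 18.0] [0.004, 0.006, -0.002]
[106.0, -1.0, 21.0] [0.004, 0.006, -0.002]
[113.0, -1.0, 25.0] [0.004, 0.006, -0.002]
3.05 [0.462 0.036 0.054] [-0.742 -0.125 -0.752]
[-0.109 -0.338  2.489  0.047  0.497  1.481]
```

>>> arm_command(linear=[[25, -1, 12], [35, -1, 16], [39, -1, 17], [46, -1, 14], [54, -1, 12]], dr=[[0, 0, 0], [0, 0, 0], [0, 0, 0], [0, 0, 0], [0, 0, 0]], grip=[0, 0, 0, 0, 0])

```text
time_s: 3.55
ee_pos: [0.5175, 0.0349, 0.0732]
tool_rot: [0.008, 0.968, -0.026, 0.248]
wrist_force: [-0.5, 0.2, -0.1]
width: 0.0872
grip_force: 0.4
```

```bash
python3 - <<'E'
from h import *
psi=-.053
O=np.array([.542,.033])+.03*np.array([np.cos(psi),np.sin(psi)])
arc(O,psi,.5,[.2,.3,.4,.5,.6,.7,.8,.9,1.0])
im,_=eyes.grab_frame('side');cv2.imwrite('pics/s2.png',cv2.resize(im[160:300,150:370],None,fx=3,fy=3))
E
```

```text
[-5.0, 1.0, 3.0] [0.004, -0.001, -0.0]
[3.0, 1.0, 2.0] [0.004, -0.001, -0.0]
[11.0, 1.0, 2.0] [0.004, -0.001, -0.0]
[19.0, 1.0, 2.0] [0.004, -0.001, -0.0]
[26.0, 1.0, 4.0] [0.004, -0.001, -0.0]
[34.0, 1.0, 6.0] [0.004, -0.001, -0.0]
[41.0, 0.0, 9.0] [0.004, -0.001, -0.0]
[48.0, 0.0, 12.0] [0.004, -0.001, -0.0]
[55.0, 0.0, 17.0] [0.004, -0.001, -0.0]
3.55 [0.517 0.035 0.073] [-0.47   0.169 -0.092]
```

View pics/s2.png

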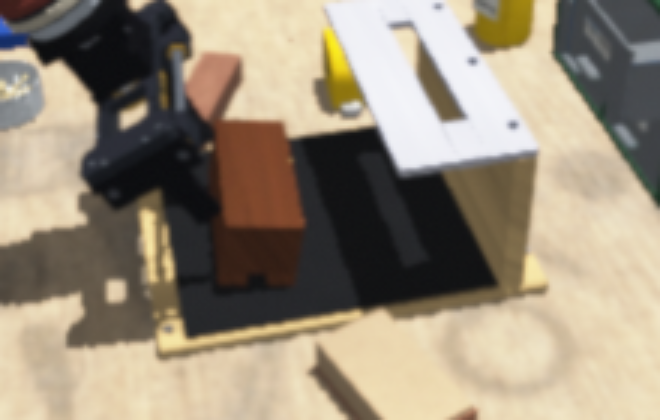

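The crop shows the blank lying flat still (end face 215..300 × 225..287), with the fingertips beside its near face, about top height.

```bash
cat >> h.py <<'E'
def cloud(n='top'):
    c=eyes.get_calibration(n);im,d=eyes.grab_frame(n)
    v,u=np.mgrid[:384,:512]
    p=cv2.undistortPoints(np.stack([u,v],-1).reshape(-1,1,2).astype(float),c['K'],np.array(c['dist'])).reshape(384,512,2)
    X=(np.dstack([p,np.ones((384,512))])*d[...,None]-c['t'])@c['R']
    return im,c,X
def blank(n='top',lo=.06,hi=.12):
    im,c,X=cloud(n);b,g,r=[im[...,i].astype(int) for i in range(3)]
    m=(r-b>30)&(r<1.9*0+200)&(g<0.62*r)&(X[...,2]>lo)&(X[...,2]<hi)&(X[...,0]>.45)&(X[...,0]<.74)&(X[...,1]>-.07)&(X[...,1]<.155)
    k,R,bx=rectof(c,m,.072)
    P=X[m]; A=np.c_[P[:,:2]-P[:,:2].mean(0),np.ones(len(P))]
    pl=np.linalg.lstsq(A,P[:,2],rcond=None)[0]
    print('rect',np.round(R[0],1),np.round(R[1],1),round(R[2],1),'zmed',np.median(P[:,2]).round(4),'xyz range',P.min(0),P.max(0),'plane',pl.round(3),len(P))
    return im,X,m
E
python3 - <<'E'
from h import *
blank()
E
```

```text
Traceback (most recent call last):
  File "h.py", line 43, in blank
    k,R,bx=rectof(c,m,.072)
           ~~~~~~^^^^^^^^^^
  File "h.py", line 12, in rectof
    k=max(cs,key=cv2.contourArea); P=plane(c,k.reshape(-1,2),z)[:,:2]
ValueError: max() iterable argument is empty
```

```bash
python3 - <<'E'
from h import *
blank('side',lo=.055)
E
```

```text
rect [555.1  24.4] [164.3  60.4] 87.0 zmed 0.0748 xyz range [ 0.522 -0.042  0.055] [0.588 0.102 0.083] plane [-0.147  0.045  0.074] 996
```

>>> arm_command(linear=[[8, 0, 1], [16, 0, 0], [24, 0, 0], [32, 0, 1], [40, 0, 4]], dr=[[0, 0, 0], [0, 0, 0], [0, 0, 0], [0, 0, 0], [0, 0, 0]], grip=[0, 0, 0, 0, 0])

```text
time_s: 4.2
ee_pos: [0.5561, 0.033, 0.0894]
tool_rot: [0.008, 0.968, -0.026, 0.249]
wrist_force: [-0.3, 0.0, 1.0]
width: 0.0873
grip_force: 0.5
```

```bash
python3 - <<'E'
from h import *
im,_,_=blank('side',lo=.03);print(cur()[0]['ee_pos'],cur()[0]['wrist_force'])
cv2.imwrite('pics/s3.png',cv2.resize(im[160:300,150:370],None,fx=3,fy=3))
E
```

```text
rect [569.8  21.7] [191.4  80.5] 87.0 zmed 0.0723 xyz range [ 0.529 -0.042  0.03 ] [0.615 0.095 0.108] plane [-0.017  0.131  0.072] 1206
[0.558 0.033 0.09 ] [-0.532 -1.262  2.064]
```

View pics/s3.png

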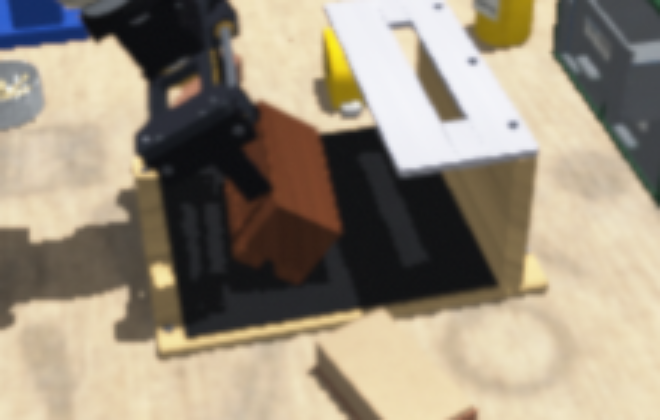

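It is tipped by about 35° with the notch showing at lower left (265,268). I'll keep going.

>>> arm_command(linear=[[8, 0, 3], [15, 0, 7], [21, 0, 12], [26, 0, 17], [30, 0, 22]], dr=[[0, 0, 0], [0, 0, 0], [0, 0, 0], [0, 0, 0], [0, 0, 0]], grip=[0, 0, 0, 0, 0])

```text
time_s: 4.75
ee_pos: [0.5922, 0.031, 0.0834]
tool_rot: [0.008, 0.968, -0.026, 0.248]
wrist_force: [-0.3, 0.2, -0.2]
width: 0.0869
grip_force: 0.0
```

```bash
python3 - <<'E'
from h import *
im,_,_=blank('side',lo=.055);print(cur()[0]['ee_pos'],cur()[0]['wrist_force'])
cv2.imwrite('pics/s4.png',cv2.resize(im[160:300,150:370],None,fx=3,fy=3))
E
```

```text
rect [605.6  16. ] [150.2  58.3] 85.5 zmed 0.0707 xyz range [ 0.574 -0.044  0.055] [0.634 0.093 0.11 ] plane [0.014 0.029 0.07 ] 714
[0.593 0.031 0.083] [-0.915 -0.029  0.335]
```

View pics/s4.png

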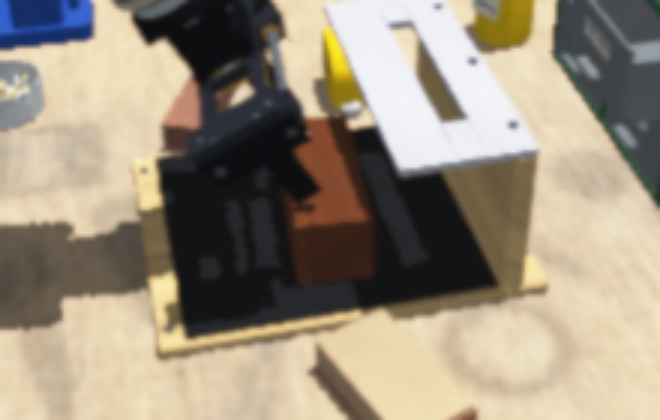

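The blank has landed on its side: its top spans x 285..370 in the crop and the tool tip is just above it. I'll back off and lean further.

```bash
python3 - <<'E'
from h import *
to([[.59,.031,.11],[.53,.034,.11],[.515,.034,.09]],-.053,.8)
E
```

```text
[11.0, 0.0, -25.0] [0.004, 0.298, 0.0]
[-42.0, 0.0, -54.0] [0.004, 0.298, 0.0]
[-65.0, 1.0, -43.0] [0.004, 0.298, 0.0]
4.8 [0.593 0.031 0.083] [-0.915 -0.029  0.335]
```

>>> arm_command(linear=[[5, 0, -28], [-16, 0, -45], [-42, 0, -54], [-65, 1, -43], [-65, 1, -43]], dr=[[0, 0.05, 0], [0, 0.15, 0], [0, 0.25, 0], [0, 0.298, 0], [0, 0.298, 0]], grip=[0, 0, 0, 0, 0])

```text
time_s: 5.3
ee_pos: [0.5143, 0.0315, 0.103]
tool_rot: [0.01, 0.922, -0.024, 0.387]
wrist_force: [-0.8, 0.1, 0.1]
width: 0.0871
grip_force: 0.0
```

```bash
python3 - <<'E'
from h import *
c=eyes.get_calibration('side')
im,X,m=blank('side',lo=.065,hi=.08);print(cur()[0]['ee_pos'],cur()[0]['joint_positions'])
P=X[m][:,:2]
bx=cv2.boxPoints(cv2.minAreaRect((P*1000).astype(np.float32)));print(bx)
print(np.percentile(P,[1,99],axis=0))
im,X,m=blank('top',lo=.055,hi=.1)
E
```

```text
rect [603.5  20.9] [140.5  57.4] 88.6 zmed 0.0708 xyz range [ 0.574 -0.044  0.065] [0.632 0.094 0.074] plane [0.004 0.004 0.071] 826
[0.513 0.032 0.101] [-0.128 -0.416  2.572  0.269  0.203  1.254]
[[574.149 -43.071]
 [631.553 -43.91 ]
 [633.569  94.078]
 [576.166  94.917]]
[[ 0.576 -0.042]
 [ 0.631  0.091]]
rect [606.2 -17.6] [5.3 5.4] 89.4 zmed 0.0717 xyz range [ 0.577 -0.039  0.055] [0.633 0.1   0.078] plane [ 0.052 -0.004  0.071] 462
```

```bash
python3 - <<'E'
from h import *
to([[.52,.03,.056],[.545,.029,.056]],-.03,.65)
E
```

```text
[-25.0, 1.0, 36.0] [0.015, -0.138, -0.017]
[-7.0, 1.0, 54.0] [0.015, -0.138, -0.017]
5.4 [0.512 0.032 0.099] [-0.276  0.181 -0.076]
```

>>> arm_command(linear=[[-8, 0, 12], [-17, 1, 24], [-25, 1, 36], [-10, 1, 50], [-7, 1, 54]], dr=[[0.01, -0.138, -0.017], [0.015, -0.138, -0.017], [0.015, -0.138, -0.017], [0.015, -0.138, -0.017], [0.015, -0.138, -0.017]], grip=[0, 0, 0, 0, 0])

```text
time_s: 5.9
ee_pos: [0.545, 0.0291, 0.0543]
tool_rot: [0.005, 0.948, -0.014, 0.318]
wrist_force: [0.3, 0.0, 0.1]
width: 0.0872
grip_force: 0.0
```

```bash
python3 - <<'E'
from h import *
psi=-.03
O=np.array([.6045,.027])+.03*np.array([np.cos(psi),np.sin(psi)])
arc(O,psi,.65,[0,.1,.2,.3,.4,.5,.6])
print(cur()[0]['joint_positions'])
im,X,m=blank('side',lo=.065,hi=.08)
E
```

```text
[19.0, 0.0, 12.0] [-0.0, 0.002, 0.0]
[26.0, 0.0, 10.0] [-0.0, 0.002, 0.0]
[34.0, 0.0, 10.0] [-0.0, 0.002, 0.0]
[42.0, 0.0, 10.0] [-0.0, 0.002, 0.0]
[50.0, 0.0, 11.0] [-0.0, 0.002, 0.0]
[57.0, 0.0, 13.0] [-0.0, 0.002, 0.0]
[65.0, 0.0, 15.0] [-0.0, 0.002, 0.0]
5.9 [0.545 0.029 0.054] [0.307 0.004 0.127]
[-0.129 -0.136  2.403  0.257  0.237  1.241]
rect [604.8  21.1] [140.2  58. ] 87.5 zmed 0.0708 xyz range [ 0.574 -0.044  0.065] [0.633 0.096 0.074] plane [0.006 0.004 0.071] 840
```

>>> arm_command(linear=[[12, 0, 8], [19, 0, 12], [26, 0, 10], [34, 0, 10], [42, 0, 10]], dr=[[0, 0, 0], [0, 0, 0], [0, 0, 0], [0, 0, 0], [0, 0, 0]], grip=[0, 0, 0, 0, 0])

```text
time_s: 6.45
ee_pos: [0.5846, 0.0282, 0.0741]
tool_rot: [0.005, 0.947, -0.014, 0.32]
wrist_force: [-1.2, 0.5, 0.7]
width: 0.0872
grip_force: 0.8
```

```bash
python3 - <<'E'
from h import *
psi=-.03
O=np.array([.6045,.027])+.03*np.array([np.cos(psi),np.sin(psi)])
for l in (.65,.8): arc(O,psi,l,[.2,.3,.4,.5,.6,.7,.8,.9,1.])
im,X,m=blank('side',lo=.065,hi=.12)
E
```

```text
[-9.0, 1.0, 2.0] [-0.0, -0.001, 0.001]
[-2.0, 1.0, 2.0] [-0.0, -0.001, 0.001]
[6.0, 1.0, 3.0] [-0.0, -0.001, 0.001]
[14.0, 1.0, 4.0] [-0.0, -0.001, 0.001]
[21.0, 1.0, 7.0] [-0.0, -0.001, 0.001]
[28.0, 1.0, 10.0] [-0.0, -0.001, 0.001]
[35.0, 1.0, 14.0] [-0.0, -0.001, 0.001]
[41.0, 1.0, 19.0] [-0.0, -0.001, 0.001]
[47.0, 1.0, 24.0] [-0.0, -0.001, 0.001]
6.45 [0.585 0.028 0.074] [-1.236  0.497  0.733]
[-9.0, 1.0, 3.0] [-0.001, 0.149, 0.001]
[-1.0, 1.0, 3.0] [-0.001, 0.149, 0.001]
[6.0, 1.0, 4.0] [-0.001, 0.149, 0.001]
[14.0, 1.0, 6.0] [-0.001, 0.149, 0.001]
[21.0, 1.0, 8.0] [-0.001, 0.149, 0.001]
[28.0, 1.0, 12.0] [-0.001, 0.149, 0.001]
[35.0, 1.0, 15.0] [-0.001, 0.149, 0.001]
[41.0, 1.0, 20.0] [-0.001, 0.149, 0.001]
[47.0, 1.0, 25.0] [-0.001, 0.149, 0.001]
6.45 [0.585 0.028 0.074] [-1.236  0.497  0.733]
rect [615.8  26.1] [152.2  57.7] 89.3 zmed 0.0758 xyz range [ 0.586 -0.044  0.065] [0.646 0.094 0.083] plane [-0.142  0.023  0.076] 858
```

>>> arm_command(linear=[[7, 0, 2], [14, 0, 4], [21, 0, 7], [28, 0, 11], [35, 0, 15]], dr=[[0, 0.03, 0], [0, 0.06, 0], [0, 0.09, 0], [0, 0.12, 0], [0, 0.15, 0]], grip=[0, 0, 0, 0, 0])

```text
time_s: 7.0
ee_pos: [0.6174, 0.0153, 0.1021]
tool_rot: [-0.008, 0.926, -0.007, 0.377]
wrist_force: [0.2, 1.6, 0.5]
width: 0.0871
grip_force: 0.0
```

```bash
python3 - <<'E'
from h import *
psi=-.03
O=np.array([.6045,.027])+.03*np.array([np.cos(psi),np.sin(psi)])
for l in (.8,): arc(O,psi,l,[.6,.7,.8,.9,1.,1.1])
im,X,m=blank('side',lo=.03,hi=.12)
cv2.imwrite('pics/s5.png',cv2.resize(im[160:300,150:370],None,fx=3,fy=3))
E
```

```text
[-23.0, -11.0, 8.0] [-0.03, 0.026, 0.002]
[-17.0, -11.0, 12.0] [-0.03, 0.026, 0.002]
[-10.0, -11.0, 17.0] [-0.03, 0.026, 0.002]
[-5.0, -11.0, 22.0] [-0.03, 0.026, 0.002]
[1.0, -10.0, 28.0] [-0.03, 0.026, 0.002]
[5.0, -10.0, 34.0] [-0.03, 0.026, 0.002]
7.0 [0.617 0.015 0.102] [0.192 1.634 0.477]
rect [601.8 -31.2] [106.2  61.1] 89.5 zmed 0.0701 xyz range [ 0.575 -0.044  0.03 ] [0.633 0.091 0.117] plane [0.08  0.089 0.065] 694
```

View pics/s5.png

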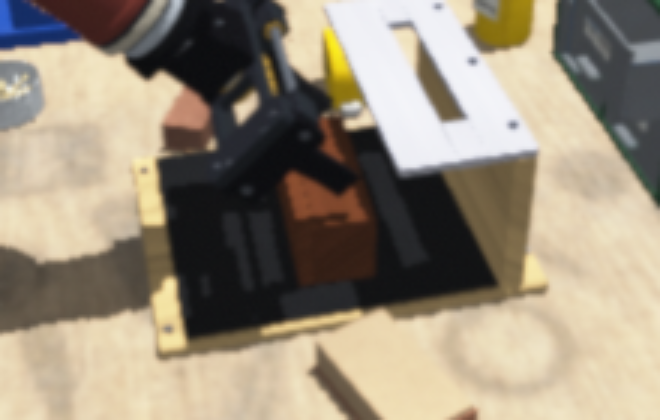

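The blank has dropped back onto its side and the fingers rode up over it: the tool drifted near joint 5's limit. I'll retry with a smaller, constant lean.

```bash
python3 - <<'E'
from h import *
print(cur()[0]['joint_positions'])
to([[.60,.027,.115],[.54,.029,.11],[.535,.029,.054]],-.03,.6)
E
```

```text
[-0.18  -0.081  2.305  0.735  0.202  0.735]
[-4.0, -13.0, -21.0] [-0.03, -0.176, 0.006]
[-51.0, -14.0, -60.0] [-0.03, -0.176, 0.006]
[-93.0, -13.0, -23.0] [-0.03, -0.176, 0.006]
7.05 [0.618 0.014 0.102] [ 0.741 -0.922  0.265]
```

>>> arm_command(linear=[[-4, -13, -21], [-28, -14, -42], [-51, -14, -60], [-72, -13, -42], [-93, -13, -23]], dr=[[-0.03, -0.12, 0.006], [-0.03, -0.176, 0.006], [-0.03, -0.176, 0.006], [-0.03, -0.176, 0.006], [-0.03, -0.176, 0.006]], grip=[0, 0, 0, 0, 0])

```text
time_s: 7.55
ee_pos: [0.5358, 0.0296, 0.0563]
tool_rot: [0.005, 0.955, -0.015, 0.297]
wrist_force: [0.1, 0.1, -0.8]
width: 0.0872
grip_force: 0.0
```

```bash
python3 - <<'E'
from h import *
print(cur()[0]['joint_positions'])
im,X,m=blank('side',lo=.065,hi=.08)
print(cv2.boxPoints(cv2.minAreaRect((X[m][:,:2]*1000).astype(np.float32))))
psi=-.03
O=np.array([.6045,.027])+.03*np.array([np.cos(psi),np.sin(psi)])
arc(O,psi,.55,[0,.1,.2,.3],s=48)
E
```

```text
[-0.126 -0.157  2.393  0.173  0.31   1.328]
rect [603.2  21.3] [ 57.8 139.5] 0.2 zmed 0.0708 xyz range [ 0.575 -0.044  0.065] [0.633 0.094 0.074] plane [0.005 0.004 0.071] 849
[[575.022 -43.703]
 [632.306 -44.727]
 [634.767  92.905]
 [577.483  93.929]]
[33.0, 1.0, 15.0] [0.001, -0.041, -0.002]
[41.0, 1.0, 13.0] [0.001, -0.041, -0.002]
[48.0, 1.0, 12.0] [0.001, -0.041, -0.002]
[56.0, 1.0, 11.0] [0.001, -0.041, -0.002]
7.6 [0.531 0.03  0.049] [-4.496 -0.298 -3.21 ]
```

>>> arm_command(linear=[[15, 1, 8], [25, 1, 12], [33, 1, 15], [41, 1, 13], [48, 1, 12]], dr=[[0, -0.04, 0], [0, -0.04, 0], [0, -0.04, 0], [0, -0.04, 0], [0, -0.04, 0]], grip=[0, 0, 0, 0, 0])

```text
time_s: 8.1
ee_pos: [0.58, 0.0275, 0.0695]
tool_rot: [0.004, 0.962, -0.015, 0.273]
wrist_force: [-1.2, 0.1, -0.5]
width: 0.0867
grip_force: 0.4
```

```bash
python3 - <<'E'
from h import *
print(cur()[0]['joint_positions'])
psi=-.03
O=np.array([.605,.027])+.03*np.array([np.cos(psi),np.sin(psi)])
arc(O,psi,.55,[.2,.3,.4,.5,.6,.7,.8,.9,1.],s=48)
im,X,m=blank('side',lo=.065,hi=.12)
E
```

```text
[-0.115 -0.052  2.244  0.116  0.401  1.394]
[-4.0, -0.0, 2.0] [-0.0, -0.003, -0.002]
[4.0, -0.0, 1.0] [-0.0, -0.003, -0.002]
[11.0, -0.0, 1.0] [-0.0, -0.003, -0.002]
[19.0, -0.0, 2.0] [-0.0, -0.003, -0.002]
[27.0, -0.0, 3.0] [-0.0, -0.003, -0.002]
[34.0, -0.0, 6.0] [-0.0, -0.003, -0.002]
[41.0, -0.0, 9.0] [-0.0, -0.003, -0.002]
[48.0, -0.0, 13.0] [-0.0, -0.003, -0.002]
[54.0, -0.0, 17.0] [-0.0, -0.003, -0.002]
8.1 [0.58  0.028 0.069] [-1.184  0.105 -0.548]
rect [614.2  23.8] [148.5  57.8] 88.3 zmed 0.0747 xyz range [ 0.584 -0.044  0.065] [0.643 0.093 0.081] plane [-0.111  0.02   0.074] 860
```

>>> arm_command(linear=[[6, 0, 3], [13, 0, 4], [20, 0, 5], [27, 0, 6], [34, 0, 8]], dr=[[0, 0, 0], [0, 0, 0], [0, 0, 0], [0, 0, 0], [0, 0, 0]], grip=[0, 0, 0, 0, 0])

```text
time_s: 8.65
ee_pos: [0.6143, 0.0263, 0.0812]
tool_rot: [0.004, 0.962, -0.015, 0.274]
wrist_force: [-0.5, -0.2, 3.7]
width: 0.0869
grip_force: 1.1
```

```bash
python3 - <<'E'
from h import *
print(cur()[0]['joint_positions'])
psi=-.03
O=np.array([.605,.027])+.03*np.array([np.cos(psi),np.sin(psi)])
arc(O,psi,.55,[.6,.7,.8,.9,1.],s=48)
im,X,m=blank('side',lo=.05,hi=.12)
cv2.imwrite('pics/s6.png',cv2.resize(im[160:300,150:370],None,fx=3,fy=3))
E
```

```text
[-0.109  0.008  2.157  0.101  0.424  1.414]
[-9.0, -0.0, -5.0] [-0.0, -0.006, -0.002]
[-1.0, -0.0, -2.0] [-0.0, -0.006, -0.002]
[6.0, -0.0, 1.0] [-0.0, -0.006, -0.002]
[12.0, -0.0, 4.0] [-0.0, -0.006, -0.002]
[19.0, -0.0, 9.0] [-0.0, -0.006, -0.002]
8.65 [0.614 0.026 0.081] [-0.459 -0.216  3.746]
rect [648.1  17.1] [178.8  75.1] 74.8 zmed 0.0791 xyz range [ 0.598 -0.047  0.05 ] [0.676 0.091 0.095] plane [0.042 0.174 0.075] 754
```

View pics/s6.png

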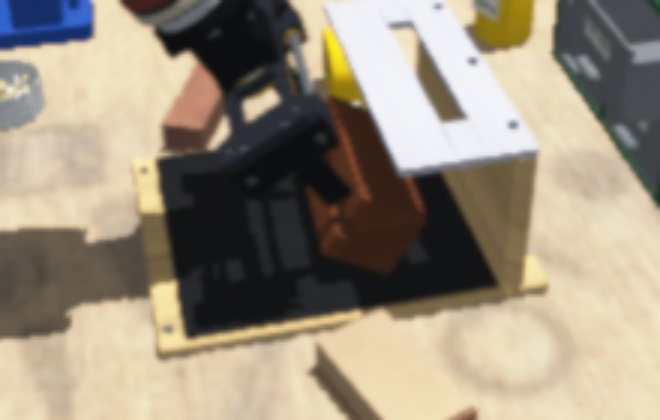

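The blank is at about 45–50° with the groove visible at (345,150)–(335,215). A small forward push should tip it over.

>>> arm_command(linear=[[4, 0, 3], [8, 0, 6], [11, 0, 9], [11, 0, 9], [11, 0, 9]], dr=[[0, 0, 0], [0, 0, 0], [0, 0, 0], [0, 0, 0], [0, 0, 0]], grip=[0, 0, 0, 0, 0])

```text
time_s: 9.2
ee_pos: [0.6268, 0.026, 0.0777]
tool_rot: [0.004, 0.962, -0.015, 0.273]
wrist_force: [-0.1, 1.0, 0.3]
width: 0.0869
grip_force: 0.0
```

```bash
python3 - <<'E'
from h import *
im,X,m=blank('side',lo=.05,hi=.12)
to([[.61,.028,.1],[.58,.028,.08],[.59,.029,.045]],.027,.65)
E
```

```text
rect [676.1   0.7] [133.3  57.9] 87.2 zmed 0.0704 xyz range [ 0.647 -0.047  0.05 ] [0.704 0.087 0.074] plane [-0.061  0.065  0.067] 518
[-3.0, -1.0, -28.0] [0.032, 0.097, -0.049]
[-39.0, -0.0, -26.0] [0.032, 0.097, -0.049]
[-49.0, -2.0, 9.0] [0.032, 0.097, -0.049]
9.25 [0.627 0.026 0.078] [ 0.092 -0.308 -0.263]
```

It has rolled over; its top is at x .647–.704, about 20 mm short of home. Next is pulling back, lowering and pushing home.

>>> arm_command(linear=[[-3, -1, -28], [-20, -1, -28], [-39, -1, -26], [-49, -1, -5], [-49, -1, 9]], dr=[[0.01, 0.05, -0.01], [0.02, 0.08, -0.03], [0.032, 0.097, -0.049], [0.032, 0.097, -0.049], [0.032, 0.097, -0.049]], grip=[0, 0, 0, 0, 0])

```text
time_s: 9.75
ee_pos: [0.5881, 0.0283, 0.0429]
tool_rot: [-0.004, 0.948, 0.012, 0.319]
wrist_force: [-0.7, 0.2, -0.0]
width: 0.0869
grip_force: 0.0
```

```bash
python3 - <<'E'
from h import *
im,X,m=blank('side',lo=.065,hi=.08)
print(cv2.boxPoints(cv2.minAreaRect((X[m][:,:2]*1000).astype(np.float32))),cur()[0]['joint_positions'])
to([[.6,.023,.03],[.63,.023,.03],[.65,.023,.03],[.66,.024,.03]],.027,.65)
cv2.imwrite('pics/s7.png',cv2.resize(im[160:300,150:370],None,fx=3,fy=3))
E
```

```text
rect [661.4  -6.1] [87.9 22.2] 87.3 zmed 0.0708 xyz range [ 0.65  -0.047  0.065] [0.707 0.081 0.073] plane [0.001 0.013 0.071] 309
[[649.598 -45.192]
 [706.391 -46.566]
 [709.447  79.707]
 [652.654  81.082]] [-0.148  0.012  2.297  0.504  0.219  0.938]
[2.0, 5.0, 16.0] [0.0, 0.002, -0.001]
[26.0, 6.0, 34.0] [0.0, 0.002, -0.001]
[41.0, 7.0, 46.0] [0.0, 0.002, -0.001]
[49.0, 6.0, 52.0] [0.0, 0.002, -0.001]
9.8 [0.589 0.028 0.042] [-1.671 -0.344 -0.156]
```

View pics/s7.png

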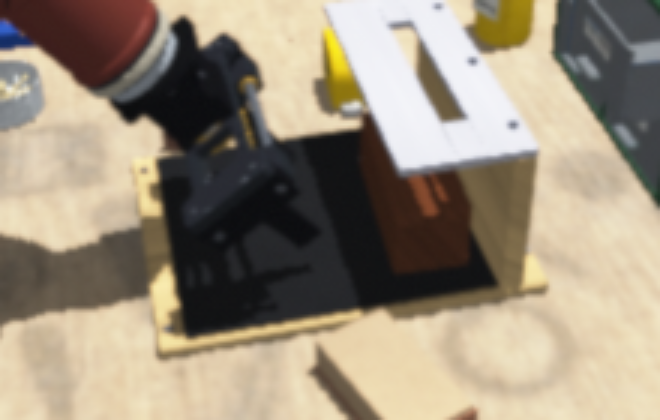

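Groove is on top (425,195 in the crop) and the near face is clear of the tool. Pushing in steps now.

>>> arm_command(linear=[[2, 5, 16], [14, 6, 25], [25, 6, 36], [33, 7, 42], [37, 7, 45]], dr=[[0, 0, 0], [0, 0, 0], [0, 0, 0], [0, 0, 0], [0, 0, 0]], grip=[0, 0, 0, 0, 0])

```text
time_s: 10.3
ee_pos: [0.648, 0.0224, 0.0325]
tool_rot: [-0.004, 0.947, 0.013, 0.32]
wrist_force: [-1.3, -1.5, 2.1]
width: 0.0869
grip_force: 0.9
```

```bash
python3 - <<'E'
from h import *
im,X,m=blank('side',lo=.065,hi=.08)
print(cv2.boxPoints(cv2.minAreaRect((X[m][:,:2]*1000).astype(np.float32))),cur()[0]['joint_positions'])
to([[.65,.023,.028],[.655,.023,.028],[.66,.024,.028],[.665,.024,.028]],.027,.65)
E
```

```text
rect [665.3 -20.7] [22.9 61. ] 0.3 zmed 0.0706 xyz range [ 0.654 -0.045  0.065] [0.712 0.081 0.073] plane [0.005 0.016 0.07 ] 296
[[652.661  81.104]
 [655.827 -45.116]
 [713.268 -43.675]
 [710.102  82.544]] [-0.141  0.168  2.153  0.528  0.203  0.918]
[-1.0, -1.0, 5.0] [-0.0, -0.001, -0.0]
[3.0, -0.0, 8.0] [-0.0, -0.001, -0.0]
[7.0, -1.0, 11.0] [-0.0, -0.001, -0.0]
[11.0, -1.0, 14.0] [-0.0, -0.001, -0.0]
10.35 [0.648 0.022 0.033] [-0.504 -0.221  1.348]
```

>>> arm_command(linear=[[0, 0, 5], [3, 0, 8], [5, 0, 9], [7, 0, 11], [7, 0, 11]], dr=[[0, 0, 0], [0, 0, 0], [0, 0, 0], [0, 0, 0], [0, 0, 0]], grip=[0, 0, 0, 0, 0])

```text
time_s: 10.85
ee_pos: [0.6586, 0.0228, 0.0279]
tool_rot: [-0.005, 0.948, 0.013, 0.318]
wrist_force: [-13.4, -0.8, 9.4]
width: 0.087
grip_force: 6.4
```

```bash
python3 - <<'E'
from h import *
im,X,m=blank('side',lo=.065,hi=.08)
print(cv2.boxPoints(cv2.minAreaRect((X[m][:,:2]*1000).astype(np.float32))),cur()[0]['joint_positions'])
to([[.665,.024,.028],[.67,.024,.028]],.027,.65)
E
```

```text
rect [675.  -26.2] [23.4 48. ] 2.0 zmed 0.0706 xyz range [ 0.665 -0.044  0.065] [0.723 0.    0.073] plane [0.009 0.019 0.07 ] 245
[[664.963   0.145]
 [665.606 -44.677]
 [722.89  -43.856]
 [722.248   0.966]] [-0.138  0.201  2.124  0.525  0.204  0.923]
[5.0, -1.0, 4.0] [-0.002, 0.003, -0.0]
[9.0, -1.0, 7.0] [-0.002, 0.003, -0.0]
10.9 [0.658 0.023 0.028] [-11.187  -0.942   8.947]
```

>>> arm_command(linear=[[2, 0, 2], [3, 0, 3], [3, 0, 3]], dr=[[0, 0, 0], [0, 0, 0], [0, 0, 0]], grip=[0, 0, 0])

```text
time_s: 11.2
ee_pos: [0.6595, 0.0232, 0.0263]
tool_rot: [-0.006, 0.949, 0.013, 0.316]
wrist_force: [-50.3, -5.8, 39.1]
width: 0.087
grip_force: 25.2
```

Firmly seated. Backing out.

>>> arm_command(linear=[[-6, 0, -6], [-25, 0, -20], [-50, 0, -38], [-70, 0, -55], [-70, 0, -80]], dr=[[0, 0, 0], [0, 0, 0], [0, 0, 0], [0, 0, 0], [0, 0, 0]], grip=[0, 0, 0, 0, 0])

```text
time_s: 11.7
ee_pos: [0.5555, 0.0204, 0.0459]
tool_rot: [-0.006, 0.949, 0.013, 0.315]
wrist_force: [1.3, -0.0, 0.7]
width: 0.0872
grip_force: 0.0
```

```bash
python3 - <<'E'
from h import *
im,X,m=blank('side',lo=.065,hi=.08)
print(cv2.boxPoints(cv2.minAreaRect((X[m][:,:2]*1000).astype(np.float32))))
print(cur()[0]['ee_pos'],cur()[0]['wrist_force'])
b,g,r=[im[...,i].astype(int) for i in range(3)]
q=(r-b>30)&(g<.62*r)&(X[...,2]>.02)&(X[...,2]<.08)&(X[...,0]>.6)&(X[...,0]<.74)&(X[...,1]>-.07)&(X[...,1]<.16)
print(X[q].min(0),X[q].max(0))
f=q&(X[...,2]<.06)&(X[...,1]>-.02); print('near face slope',np.polyfit(X[f][:,1],X[f][:,0],1),f.sum())
cv2.imwrite('pics/s8.png',cv2.resize(im[160:300,150:370],None,fx=3,fy=3))
E
```

```text
rect [676.1 -26. ] [47.3 22.6] 87.4 zmed 0.0707 xyz range [ 0.665 -0.045  0.065] [ 0.723 -0.001  0.073] plane [0.003 0.033 0.07 ] 232
[[665.058  -1.088]
 [666.05  -45.105]
 [723.316 -43.815]
 [722.324   0.202]]
[0.557 0.02  0.05 ] [ 1.821  0.552 -0.261]
[ 0.665 -0.045  0.02 ] [0.723 0.012 0.073]
near face slope [-0.067  0.697] 31
```

View pics/s8.png

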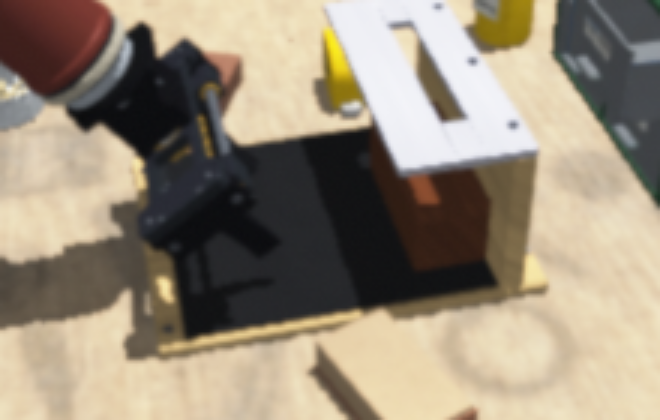

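The groove is on top and the blank is under the plate. I'll check parallelism with wrist-camera depth.

```bash
python3 - <<'E'
from h import *
im,c,X=cloud('wrist')
b,g,r=[im[...,i].astype(int) for i in range(3)]
q=(r-b>25)&(g<.65*r)&(X[...,2]>.02)&(X[...,2]<.06)&(X[...,0]>.64)&(X[...,0]<.70)&(X[...,1]>-.08)&(X[...,1]<.16)
P=X[q];print(len(P));
if len(P)>30: print('near face',np.polyfit(P[:,1],P[:,0],1),P.min(0),P.max(0))
# plate front edge: front face points, and mat/fence ends
e=(X[...,2]>.138)&(X[...,2]<.155)&(X[...,0]>.6)&(X[...,0]<.76)&(X[...,1]>-.1)&(X[...,1]<.18)
E=X[e];print(len(E))
if len(E)>30:
    ys=np.arange(-.06,.15,.02);xs=[np.percentile(E[abs(E[:,1]-y)<.01][:,0],3) if (abs(E[:,1]-y)<.01).sum()>5 else np.nan for y in ys]
    k=~np.isnan(xs);print('plate front',np.polyfit(ys[k],np.array(xs)[k],1),E.min(0),E.max(0))
fe=(X[...,2]>.08)&(X[...,2]<.12)&(X[...,0]>.69)&(X[...,0]<.76)&(X[...,1]>-.07)&(X[...,1]<.15)
F=X[fe];print(len(F))
if len(F)>30: print('fence face',np.polyfit(F[:,1],F[:,0],1),np.median(F,0))
cv2.imwrite('pics/w9.png',im)
im,c,X=cloud('top')
for n,box in [('tape',(180,150,217,180)),('off',(170,195,228,240)),('cork',(314,160,365,205))]:
    q=np.zeros((384,512),bool);q[box[1]:box[3],box[0]:box[2]]=1
    h=X[q&(X[...,2]>.015)&(X[...,2]<.09)]; print(n,np.median(h,0)*1e3)
E
```

```text
3374
near face [-0.027  0.667] [ 0.662 -0.041  0.02 ] [0.669 0.098 0.06 ]
2482
plate front [-0.026  0.64 ] [ 0.636 -0.077  0.138] [0.645 0.148 0.144]
1277
fence face [-0.027  0.727] [0.726 0.032 0.082]
tape [669.132 231.437  58.431]
off [531.578 226.722  29.637]
cork [ 621.844 -154.316   30.78 ]
```

```bash
python3 -c "
from station import order
print(order.job_done())"
```

```text
the job is handed in; nothing more can be done
None
```

The blank is rolled over with its groove on top, flat on the mat, flush and parallel to the fence and about 15 mm off centre; the three bystanders are unmoved, the robot touches nothing, and the job was handed in (no verdict shown).

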